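Find the tin with the sharpening stone by its weight

ROBOT

A 6-joint arm with a two-finger parallel gripper is mounted at the origin on the work surface. World frame = base frame: x ahead of the robot, y to its left, z up, the work surface at z = 0. Lengths are in m, angles in rad, forces in N, time in s.
With the tool pointing down it reaches from about 0.3 to 0.875 m from the base axis. Payload 6.4 kg.
Tool frame: the origin (TCP) lies on the front face of the gripper's body, between the roots of the fingers; the fingertips stand 73 mm ahead of it and the grasp point (between the pads) lies ctrl.pinch_z ahead of it (ctrl.pinch_z is the distance from the TCP to the grasp point, in m); z points along the fingers, x is the direction in which the jaws open and shut, and the axes are right-handed (so a half turn about z gives the same grasp; the last joint's range is limited). The gripper opens to 85 mm and grips with 20 to 120 N. Pads are 22 mm wide; open, the fingers measure 114 mm over their backs; the gripper's body (76 mm by 85 mm) begins 54 mm behind the grasp point. The pads swing forward as they close: fully open they stand 13 mm farther back than shut.
Start: joints at [-0.206, 0.181, 1.607, -0, 1.354, -0.206], TCP at [0.575, 0, 0.304] pointing down, gripper open.
Joint ranges: [-2.99, 2.99], [-0.89, 2.07], [0.3, 2.58], [-1.14, 4.28], [0, 2.63], [-3.12, 3.12]. Speed limits (rad/s): [2.57, 2.57, 3.01, 3.14, 3.14, 3.14].

INTERFACE

Orientations are given as a unit quaternion [w, x, y, z].
In Python, from bench import ctrl gives the robot as it stands.
- The arm moves only by the tool move_arm, never from a script. Its argument "rows" is text: rows parted by semicolons, each of 7 numbers parted by spaces: the shift along the tool's x, y, z in cm, then the turn, a rotation vector about the tool's x, y, z in degrees, then the opening, from 0 (shut) to 1 (fully open). In form: x y z rx ry rz grip; .... A call has 1 to 20 rows; each row shifts and turns the commanded pose from where the row before left it, along the tool's axes as they then stand; what a row does not reach is not made up. A row lasts 1/10 s, in which the tool goes at most 50 mm and 8.59 degrees, less where a joint would pass 70% of its speed; a pose out of reach is approached as far as the arm can. A call with a gripper value outside its range is refused whole. The fingers move at their own pace and stop on an object; the grip force is fixed at half the most. Time passes only in rows, so rows that do not move let the fingers close. It gives the time, the measured TCP pose, the force and the opening at its end, in the units of the state.
- ctrl.get_obs(): the state, without advancing time (a new reading comes with each control period).
- ctrl.camera(name): name is "scene" or "side" or "wrist"; returns a dict with "color" (384x512x3 uint8, blue, green, red), "fx", "fy", "cx", "cy" (pixels), "rvec" (rotation vector, rad) and "tvec" (3), from world to camera coordinates, as OpenCV has them. Camera axes: x right, y down, z forward; pixel columns grow to the right and rows downward; lengths in m; the calibration is good to about 2 mm. A picture is of the moment at which its call begins. There is no depth.
- ctrl.hand_in(): hands the job in, once; it reports no verdict.
Trained networks look in the newest picture that a camera, given by its name, has taken for a name from the list of things; names that differ only in an ending like _2 or _b are one class to them, and where a whole thing is asked for, a point or a joint stands for the part that bears it (a point fixed in the world has none). Each returns a list of dicts, best first, with "confidence" (0 to 1); they miss things now and then, are a little off and sometimes report something else, mostly with a low value. They report only what shows in the picture. A call takes as long as a camera call. They do not tell look-alikes from the thing itself.
- ctrl.look_for(camera, query): "bbox" ([left, top, right, bottom] in pixels, round what is visible of it).
- ctrl.trace(camera, query): "region" (384x512 bool, what is visible of it) and "bbox" ([left, top, right, bottom] in pixels, round what is visible of it).
The state is a dict: "time_s": time; "q": joint angles; "dq": joint speeds; "joint_efforts": joint torques, N m; "eef_pos": TCP position; "eef_rot": TCP orientation; "wrist_force": force on the tool from outside, world axes, zero at the start; "torque": the same for the moment, N m; "opening": opening from 0.0 (shut) to 1.0 (fully open).
Only numpy, scipy, OpenCV 4.12 (cv2) and the standard library are available. Lean on these libraries where they do the work, as an engineer would, in place of code of your own. Each camera call takes 0.05 s, during which the arm holds its last target.

TASK

One of the three identical closed tins on the cutting board hides the sharpening stone and is clearly the heaviest: heft each tin in turn, from the robot's left to its right, lifting it a few centimetres for a moment and standing it back on the board, not dropping it, before you take the next. Then hold the heaviest one up, upright and still, at least 10 cm above the board, and finish while holding it, with the other two standing on the board. Keep the tins upright and leave the bowl, sauce bottle and spoon where they are.

Things in the scene. Friction and masses are not known exactly. Their poses are not given: they have to be found in the camera images.
- tin_left: the left (largest y) one, seen from the robot, of three identical closed square tins, green with a white lid, 60 x 60 x 90 mm tall, straight sides, standing on the board; origin at the centre of the underside, z up, x and y square to the sides. Tins weigh 0.2 to 0.85 kg; which is heaviest changes every time, and it outweighs each other tin by at least 0.2 kg. The contents are solid.
- tin_middle: the middle one, seen from the robot, of three identical closed square tins, green with a white lid, 60 x 60 x 90 mm tall, straight sides, standing on the board; origin at the centre of the underside, z up, x and y square to the sides. Tins weigh 0.2 to 0.85 kg; which is heaviest changes every time, and it outweighs each other tin by at least 0.2 kg. The contents are solid.
- tin_right: the right (smallest y) one, seen from the robot, of three identical closed square tins, green with a white lid, 60 x 60 x 90 mm tall, straight sides, standing on the board; origin at the centre of the underside, z up, x and y square to the sides. Tins weigh 0.2 to 0.85 kg; which is heaviest changes every time, and it outweighs each other tin by at least 0.2 kg. The contents are solid.
- board: fixed light wooden cutting board, 400 (its x) x 620 (its y) x 30 mm thick; origin at the centre of its underside on the work surface, so its top is at z = 30 mm; it may be turned up to about 0.2 rad
- bowl: bystander: small white bowl, 100 mm across and 45 mm tall, loose on the far part of the board; origin at the centre of its underside
- sauce: bystander: small amber sauce bottle with a red cap, 52 mm across and 110 mm tall, loose on the far part of the board; origin at the centre of its underside
- spoon: bystander: steel spoon with a dark wooden handle, about 200 mm long, lying near the left end of the board, roughly along the board's x axis; origin under the middle of its length
Things that resemble listed ones, but are neither listed nor needed, are in the scene too. Leave any blue look-alike of the tin_left alone.

How it is judged:
By the outcome, as a careful person would: the job done as asked, in the order asked, and still so for the second after the job is handed in, while the arm keeps its last pose, push and grip.
It also fails if it takes over 61 s, if anything falls off the work surface, if the arm or the gripper's body presses on something with over 40 N, if the wrist force passes 120 N, or if a joint passes its speed limit or range.

## Working session

There is one attempt and no reset: what is moved stays moved. The work goes in short steps, Python scripts to look and compute and a tool call to move; the robot and the scene stay as the last step left them, time stands still between calls to the robot, and variables do not carry over. Pictures are saved under pics/ and viewed, and the job is handed in when it is done.

Besides the shell and the picture viewer there is one more tool, called as name(argument=value, ...) on one line, values as JSON. move_arm: Moves the arm, as the interface text tells. Its arguments: {"type":"object","properties":{"rows":{"type":"string"}},"required":["rows"]}

```bash
mkdir -p pics; ls; python3 - <<'E'
from bench import ctrl
import cv2
print(ctrl.pinch_z, ctrl.get_obs())
for n in ("scene","side","wrist"):
    c=ctrl.camera(n); cv2.imwrite(f"pics/{n}0.png",c["color"])
    print(n,c["fx"],c["fy"],c["cx"],c["cy"],c["rvec"],c["tvec"])
    for q in ("tin_left","board","bowl","sauce","spoon"):
        for d in ctrl.look_for(n,q): print(n,q,d)
E
```

```text
pics
0.0539 {'time_s': 0.0, 'q': array([-2.06318686e-01,  1.81495895e-01,  1.60797657e+00, -2.00379146e-05,
        1.35378800e+00, -2.06310760e-01]), 'dq': array([-7.07904537e-04, -2.52161035e-03,  5.79151486e-05, -5.46604494e-04,
       -1.68924069e-03, -1.44641351e-03]), 'joint_efforts': array([ 3.41415571e-04, -4.44869328e+01, -3.51340663e+01, -2.51131587e-04,
        9.11703974e-03,  3.43231875e-05]), 'eef_pos': array([5.74588164e-01, 8.80328044e-05, 3.03024621e-01]), 'eef_rot': array([-1.61254069e-04,  9.99999652e-01, -1.79771855e-06, -8.18223217e-04]), 'wrist_force': array([ 0.19484784, -0.07246253,  0.8690866 ]), 'torque': array([-0.04211748, -0.0327665 ,  0.06516073]), 'opening': 0.9997333412712046}
scene 387.9075470178166 387.9075470178166 255.13120802828612 196.51187598432443 [ 2.09916256  1.1391249  -0.46521078] [-0.40022301 -0.20416081  1.27258709]
scene tin_left {'bbox': [325.4, 147.4, 362.0, 193.1], 'confidence': 0.95}
scene tin_left {'bbox': [225.7, 131.5, 252.7, 172.1], 'confidence': 0.87}
scene tin_left {'bbox': [281.7, 122.1, 304.8, 156.0], 'confidence': 0.79}
scen
[... 1034 characters left out ...]
54.7, 189.9, 381.1, 235.0], 'confidence': 0.84}
side spoon {'bbox': [192.5, 117.6, 267.1, 148.5], 'confidence': 0.88}
wrist 343.2888462889709 343.2888462889709 258.5132630572219 192.56694344762462 [-2.82283184e+00 -1.67728783e-03 -7.17424606e-04] [-0.57590285 -0.04100787  0.37878305]
wrist tin_left {'bbox': [181.5, 0.0, 252.8, 27.1], 'confidence': 0.85}
wrist board {'bbox': [61.3, 0.0, 506.0, 383.1], 'confidence': 0.96}
wrist bowl {'bbox': [394.2, 0.0, 512.0, 131.4], 'confidence': 0.78}
wrist sauce {'bbox': [378.0, 188.1, 466.3, 277.2], 'confidence': 0.64}
wrist spoon {'bbox': [183.4, 89.7, 286.6, 195.8], 'confidence': 0.63}
wrist spoon {'bbox': [58.4, 0.3, 507.8, 379.0], 'confidence': 0.24}
```

View pics/scene0.png

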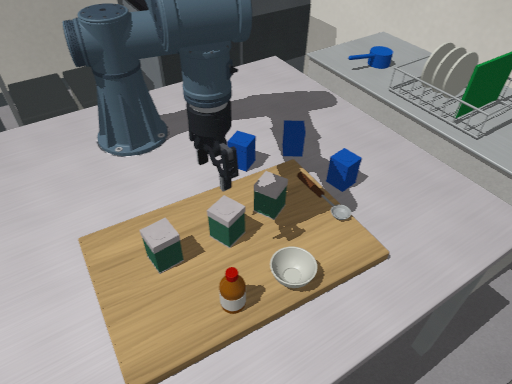

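View pics/side0.png

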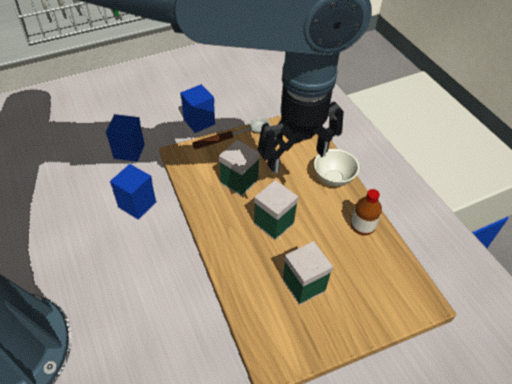

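View pics/wrist0.png

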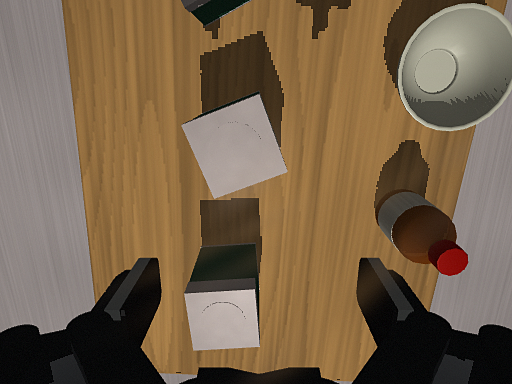

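```bash
cat > h.py <<'E'
import cv2, numpy as np
from bench import ctrl
def unproj(c,uv,z):
    K=np.array([[c["fx"],0,c["cx"]],[0,c["fy"],c["cy"]],[0,0,1]])
    R,_=cv2.Rodrigues(np.array(c["rvec"])); t=np.array(c["tvec"])
    d=(R.T@np.linalg.inv(K)@np.c_[np.array(uv,float),np.ones(len(uv))].T).T
    C=-R.T@t
    return (C+d*((z-C[2])/d[:,2])[:,None])[:,:2]
def lids(n,q="tin_left",z=.12,save=None):
    c=ctrl.camera(n); im=c["color"]
    if save: cv2.imwrite(save,im)
    hsv=cv2.cvtColor(im,cv2.COLOR_BGR2HSV)
    out=[]
    for d in ctrl.trace(n,q):
        reg=d["region"]
        w=(reg&(hsv[...,1]<70)&(hsv[...,2]>60)).astype(np.uint8)
        w=cv2.morphologyEx(w,cv2.MORPH_OPEN,np.ones((2,2)))
        cs,_=cv2.findContours(w,cv2.RETR_EXTERNAL,cv2.CHAIN_APPROX_NONE)
        if not cs: continue
        k=max(cs,key=cv2.contourArea)
        if cv2.contourArea(k)<100: continue
        p=unproj(c,k.reshape(-1,2),z)
        (cx,cy),(a,b),th=cv2.minAreaRect((p*1000).astype(np.float32))
        print(n,[round(v) for v in d["bbox"]],round(d["confidence"],2),"ctr mm %.1f %.1f size %.1f %.1f ang %.1f"%(cx,cy,a,b,th%90))
E
python3 - <<'E'
from h import *
for n in("scene","side","wrist"): lids(n)
c=ctrl.camera("wrist")
R,_=cv2.Rodrigues(np.array(c["rvec"])); print(-R.T@np.array(c["tvec"]))
c=ctrl.camera("scene"); r=ctrl.trace("scene","board")
if r:
    k=max(cv2.findContours(r[0]["region"].astype(np.uint8),0,1)[0],key=cv2.contourArea)
    print(cv2.minAreaRect((unproj(c,k.reshape(-1,2),.03)*1000).astype(np.float32)))
for n,q,z in(("scene","sauce",.03),("scene","bowl",.03),("scene","spoon",.035)):
    for d in ctrl.look_for(n,q)[:1]:
        b=d["bbox"]; print(q,unproj(c,[[(b[0]+b[2])/2,(b[1]+b[3])/2],[(b[0]+b[2])/2,b[3]]],z))
im=c["color"][110:330,120:400]; cv2.imwrite("pics/crop1.png",cv2.resize(im,None,fx=2.7,fy=2.7,interpolation=2))
E
```

```text
scene [252, 172, 287, 220] 0.64 ctr mm 553.2 160.4 size 67.9 77.9 ang 28.7
side [220, 141, 255, 196] 0.59 ctr mm 536.7 155.1 size 74.1 71.1 ang 25.9
[0.57568968 0.08047697 0.3727203 ]
((598.1076049804688, 25.329132080078125), (621.500244140625, 411.50714111328125), 86.87115478515625)
sauce [[ 0.70104867 -0.04745153]
 [ 0.7476821  -0.07510005]]
bowl [[0.72276191 0.10475747]
 [0.76145751 0.07513311]]
spoon [[0.58519518 0.31532098]
 [0.65441413 0.25560882]]
```

View pics/crop1.png

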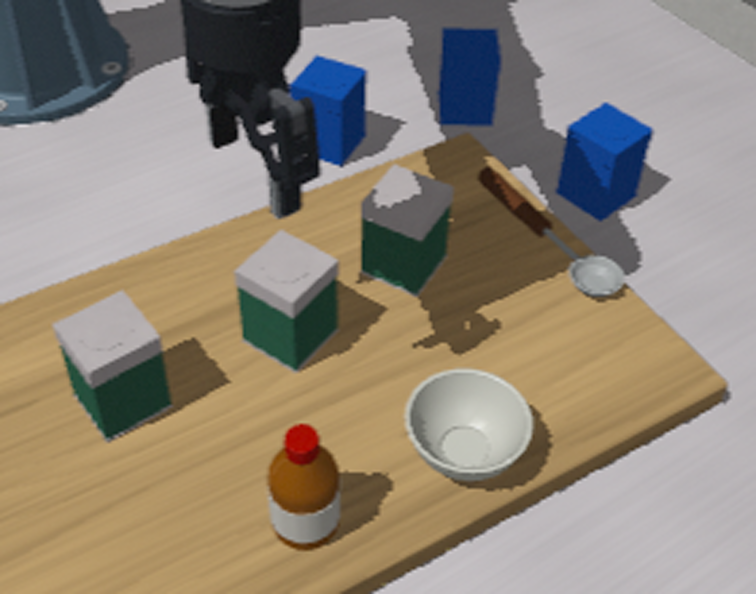

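```bash
python3 - <<'E'
from h import *
c=ctrl.camera("wrist")
for m in([[183,125],[258,93],[287,171],[215,198]],[[185,292],[258,289],[259,347],[192,350]]):
    p=unproj(c,m,.12)*1000; print(p.round(1),p.mean(0),[np.degrees(np.arctan2(*(p[(i+1)%4]-p[i])[::-1])).round(1) for i in range(4)])
for n,x0,y0 in(("scene",240,160),("side",205,130)):
    im=ctrl.camera(n)["color"][y0:y0+70,x0:x0+70]; cv2.imwrite(f"pics/crop_{n}2.png",cv2.resize(im,None,fx=8,fy=8,interpolation=0))
E
```

```text
[[520.8  48.8]
 [575.4  71.3]
 [597.5  14.4]
 [542.   -7.4]] [558.92254061  31.74845551] [np.float64(22.4), np.float64(-68.8), np.float64(-158.6), np.float64(110.6)]
[[ 513.   -92.7]
 [ 575.5  -89.7]
 [ 576.5 -151. ]
 [ 515.3 -154.4]] [ 545.07400012 -121.95480554] [np.float64(2.8), np.float64(-89.1), np.float64(-176.8), np.float64(92.2)]
```

View pics/crop_scene2.png

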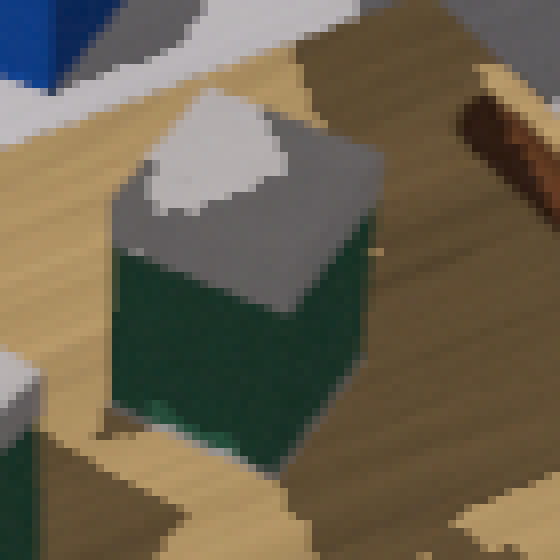

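View pics/crop_side2.png

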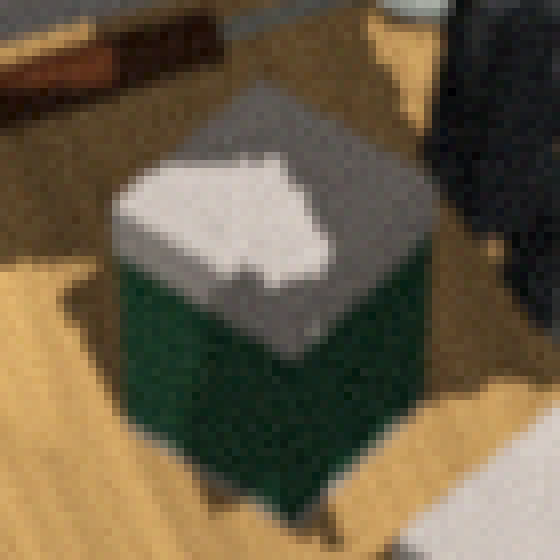

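```bash
python3 - <<'E'
from h import *
for n,m in(("scene",[[254,210.6],[274.4,219.4],[285.3,204.4]]),("side",[[221,182.5],[241.9,195],[258,181.2]])):
    c=ctrl.camera(n);p=unproj(c,m,.03)*1000
    print(n,p.round(1),(p[0]+p[2])/2,np.degrees(np.arctan2(*(p[1]-p[0])[::-1])),np.degrees(np.arctan2(*(p[2]-p[1])[::-1])),ctrl.get_obs()["time_s"])
E
```

```text
scene [[527.8 127.7]
 [580.7 153.9]
 [552.9 208.4]] [540.31174763 168.0238567 ] 26.362239806770614 117.02733222916525 1.7
side [[502.3 180.6]
 [529.8 128.3]
 [579.6 149.4]] [540.94360903 165.01566232] -62.354389189351465 23.00374996647854 1.75
```

move_arm(rows="-0.4 -4 0 0 0 0 1;-0.8 -4 0 0 0 0 1;-0.8 -3 0 0 0 0 1;-0.5 -2 0 0 0 0 1;0 0 0 0 0 0 1;0 0 0 0 0 0 1")

```text
time_s: 2.35
eef_pos: [0.55, 0.1301, 0.304]
eef_rot: [0.0, 1.0, 0.001, 0.0]
wrist_force: [0.0, -0.3, 0.6]
opening: 1.001
```

```bash
python3 - <<'E'
from h import *
c=ctrl.camera("wrist"); cv2.imwrite("pics/w1.png",c["color"]); print(ctrl.get_obs())
E
```

```text
{'time_s': 2.4, 'q': array([ 2.14775998e-02,  1.59073987e-01,  1.63196481e+00, -4.51070330e-04,
        1.35033514e+00,  2.15129370e-02]), 'dq': array([-0.01697697,  0.00289389, -0.0012119 ,  0.0019976 , -0.00156096,
        0.00208932]), 'joint_efforts': array([ 8.11706129e-01, -4.34666097e+01, -3.50147367e+01,  5.63566200e-02,
        1.96805113e-02,  7.97532412e-03]), 'eef_pos': array([0.55020457, 0.12953763, 0.3039319 ]), 'eef_rot': array([2.17680495e-04, 9.99999969e-01, 3.16272591e-05, 1.14064227e-04]), 'wrist_force': array([ 0.39101017, -0.39480615, -0.45794682]), 'torque': array([-0.04261689,  0.04177989,  0.00707834]), 'opening': 1.0027340861082055}
```

View pics/w1.png

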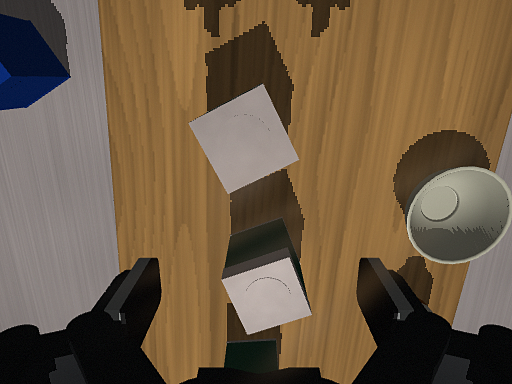

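```bash
python3 - <<'E'
from h import *
c=ctrl.camera("wrist")
for m in([[189,123],[264,84],[299,158],[229,194]],[[222,279],[296,256],[311,313],[248,334]]):
    p=unproj(c,m,.12)*1000; print(p.round(1),p.mean(0),[np.degrees(np.arctan2(*(p[(i+1)%4]-p[i])[::-1])).round(1) for i in range(4)])
print(ctrl.get_obs()["eef_pos"])
E
```

```text
[[500.5 179.7]
 [554.9 206.8]
 [581.5 153.9]
 [528.2 125.3]] [541.26398376 166.41072423] [np.float64(26.5), np.float64(-63.3), np.float64(-151.8), np.float64(117.0)]
[[520.3  49.5]
 [582.1  71.4]
 [597.3  15.3]
 [541.9  -7.2]] [560.40745816  32.23855284] [np.float64(19.5), np.float64(-74.9), np.float64(-157.9), np.float64(110.8)]
[0.55031695 0.12921398 0.30390752]
```

move_arm(rows="-0.9 -3.65 0 0 0 0 1;0 0 2 0 0 -7 1;0 0 3 0 0 -7 1;0 0 3 0 0 -7 1;0 0 3 0 0 -6 1;0 0 2.5 0 0 0 1;0 0 1.5 0 0 0 1;0 0 0.9 0 0 0 1;0 0 0 0 0 0 1;0 0 0 0 0 0 1")

```text
time_s: 3.45
eef_pos: [0.5418, 0.1664, 0.1459]
eef_rot: [0.0, 0.972, 0.233, 0.001]
wrist_force: [-0.2, 0.2, 0.6]
opening: 1.0
```

```bash
python3 - <<'E'
from h import *
o=ctrl.get_obs(); print(o)
a=ctrl.camera("wrist")["color"];b=ctrl.camera("side")["color"][60:260,100:366]
cv2.imwrite("pics/g1.png",np.hstack([cv2.resize(a,(400,300)),cv2.resize(b,(400,300))]))
E
```

```text
{'time_s': 3.45, 'q': array([ 8.85586654e-02,  3.54203303e-01,  1.74252019e+00,  2.13180402e-07,
        1.04332598e+00, -3.82241572e-01]), 'dq': array([ 0.00318007, -0.01507512, -0.00579437, -0.00158514, -0.00038511,
       -0.00062183]), 'joint_efforts': array([-9.92423831e-02, -4.61424637e+01, -2.84631568e+01, -6.53984724e-03,
        1.78115896e-02,  9.53900962e-04]), 'eef_pos': array([0.54182319, 0.16637246, 0.14586601]), 'eef_rot': array([1.12803843e-04, 9.72420822e-01, 2.33231967e-01, 7.63302013e-04]), 'wrist_force': array([-0.17828007,  0.24215056,  0.63311273]), 'torque': array([-0.00207913, -0.02591689, -0.00382526]), 'opening': 0.9998905974971226}
```

View pics/g1.png

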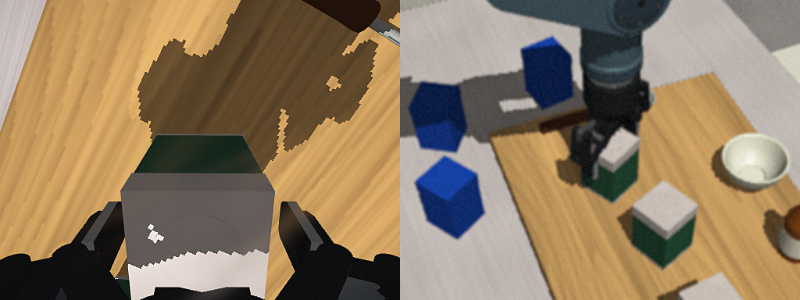

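The tin sits squarely between the fingers: lid at columns 121–275, fingers at about 105 and 292 in the left half. I'm closing on it.

move_arm(rows="0 0 0 0 0 0 0.5;0 0 0 0 0 0 0.3;0 0 0 0 0 0 0;0 0 0 0 0 0 0;0 0 0 0 0 0 0;0 0 0 0 0 0 0;0 0 0 0 0 0 0;0 0 0 0 0 0 0")

```text
time_s: 4.35
eef_pos: [0.5412, 0.1665, 0.1459]
eef_rot: [0.0, 0.972, 0.234, 0.0]
wrist_force: [-2.3, -1.8, 6.2]
opening: 0.698
```

move_arm(rows="0 0 -0.5 0 0 0 0;0 0 -1 0 0 0 0;0 0 -1.5 0 0 0 0;0 0 -1 0 0 0 0;0 0 0 0 0 0 0;0 0 0 0 0 0 0;0 0 0 0 0 0 0;0 0 0 0 0 0 0;0 0 0 0 0 0 0;0 0 0 0 0 0 0")

```text
time_s: 5.35
eef_pos: [0.5408, 0.1665, 0.1845]
eef_rot: [-0.0, 0.972, 0.233, -0.0]
wrist_force: [0.9, -0.3, -8.3]
opening: 0.7
```

```bash
python3 - <<'E'
from h import *
F=[]
for i in range(3):
    b=ctrl.camera("side")["color"]; o=ctrl.get_obs(); F.append(o["wrist_force"])
print(np.array(F).round(2),o)
a=ctrl.camera("wrist")["color"];b=b[60:260,100:366]
cv2.imwrite("pics/l1.png",np.hstack([cv2.resize(a,(400,300)),cv2.resize(b,(400,300))]))
E
```

```text
[[ 0.76 -0.01 -7.21]
 [ 0.11  0.08 -7.78]
 [ 0.07  0.24 -7.74]] {'time_s': 5.5, 'q': array([ 8.89268054e-02,  2.96537595e-01,  1.72575171e+00,  1.45268092e-05,
        1.11951956e+00, -3.82284894e-01]), 'dq': array([ 0.00045315, -0.00258642,  0.00082868, -0.0019848 ,  0.00021293,
       -0.00072259]), 'joint_efforts': array([-1.50149626e-03, -5.01812482e+01, -3.40889382e+01,  5.31443831e-03,
        1.07809104e-02,  1.89170203e-05]), 'eef_pos': array([0.54098473, 0.16650581, 0.18476051]), 'eef_rot': array([-2.22660644e-05,  9.72373829e-01,  2.33429058e-01, -1.05991463e-04]), 'wrist_force': array([ 0.07470186,  0.24109714, -7.74183118]), 'torque': array([ 0.03012809,  0.01126733, -0.00796291]), 'opening': 0.6912247840334779}
```

View pics/l1.png

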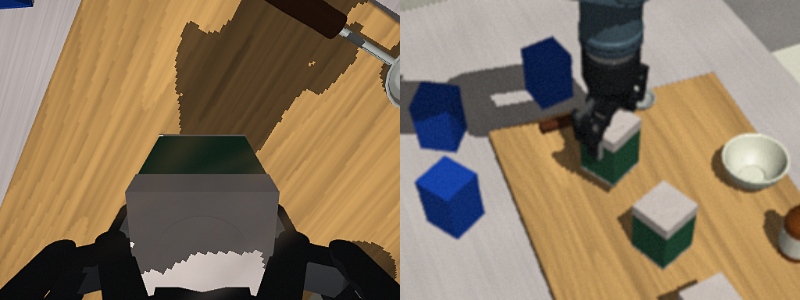

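move_arm(rows="0 0 1 0 0 0 0;0 0 1 0 0 0 0;0 0 0.8 0 0 0 0;0 0 0.5 0 0 0 0;0 0 0.3 0 0 0 0;0 0 0.2 0 0 0 0;0 0 0.1 0 0 0 0;0 0 0.1 0 0 0 0;0 0 0 0 0 0 0;0 0 0 0 0 0 0;0 0 0 0 0 0 0")

```text
time_s: 6.65
eef_pos: [0.5412, 0.1665, 0.1459]
eef_rot: [0.0, 0.972, 0.234, 0.0]
wrist_force: [-4.9, -1.2, 2.8]
opening: 0.698
```

move_arm(rows="0 0 0 0 0 0 0.8;0 0 0 0 0 0 1;0 0 0 0 0 0 1;0 0 0 0 0 0 1;0 0 0 0 0 0 1;0 0 -0.7 0 0 0 1;0 0 -2 0 0 0 1;0 0 -3 0 0 0 1;0 0 -4 0 0 0 1;0 0 -3.3 0 0 0 1;-0.46 1.3 0 0 0 0 1;-1.4 4 0 0 0 0 1;-1.4 4 0 0 0 0 1;-1.2 3.52 0 0 0 5.5 1;0 0 0 0 0 0 1;0 0 0 0 0 0 1")

```text
time_s: 8.25
eef_pos: [0.5593, 0.0312, 0.2745]
eef_rot: [-0.0, 0.983, 0.186, -0.0]
wrist_force: [-0.6, 0.9, -0.1]
opening: 0.998
```

```bash
python3 - <<'E'
from h import *
o=ctrl.get_obs(); print(o["eef_pos"],o["eef_rot"],o["wrist_force"],o["opening"])
a=ctrl.camera("wrist")["color"];b=ctrl.camera("side")["color"]
cv2.imwrite("pics/m1.png",np.hstack([cv2.resize(a,(400,300)),cv2.resize(b,(400,300))]))
E
```

```text
[0.55928412 0.03116673 0.27449824] [-3.20970108e-04  9.82590543e-01  1.85783807e-01 -3.13806563e-04] [-0.59166665  0.85438354 -0.11481499] 0.9982756993910161
```

View pics/m1.png

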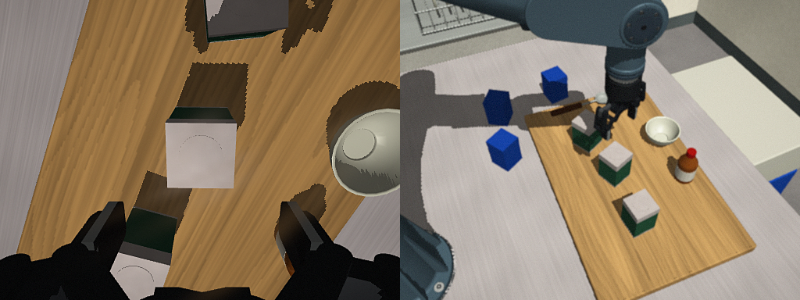

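move_arm(rows="0 0 1.5 0 0 0 1;0 0 3 0 0 0 1;0 0 3.5 0 0 0 1;0 0 2.5 0 0 0 1;0 0 1.5 0 0 0 1;0 0 0.9 0 0 0 1;0 0 0 0 0 0 0.5;0 0 0 0 0 0 0.3;0 0 0 0 0 0 0;0 0 0 0 0 0 0;0 0 0 0 0 0 0;0 0 0 0 0 0 0;0 0 0 0 0 0 0;0 0 0 0 0 0 0")

```text
time_s: 9.75
eef_pos: [0.5601, 0.032, 0.1469]
eef_rot: [0.0, 0.982, 0.187, 0.001]
wrist_force: [-0.7, 0.1, 5.2]
opening: 0.702
```

move_arm(rows="0 0 -0.5 0 0 0 0;0 0 -1 0 0 0 0;0 0 -1.5 0 0 0 0;0 0 -1 0 0 0 0;0 0 0 0 0 0 0;0 0 0 0 0 0 0;0 0 0 0 0 0 0;0 0 0 0 0 0 0;0 0 0 0 0 0 0;0 0 0 0 0 0 0")

```text
time_s: 10.75
eef_pos: [0.5593, 0.0321, 0.1855]
eef_rot: [-0.0, 0.982, 0.187, -0.0]
wrist_force: [0.1, 0.7, -3.3]
opening: 0.696
```

```bash
python3 - <<'E'
from h import *
F=[]
for i in range(3):
    b=ctrl.camera("side")["color"]; o=ctrl.get_obs(); F.append(o["wrist_force"])
print(np.array(F).round(2),o["eef_pos"],o["joint_efforts"],o["opening"])
a=ctrl.camera("wrist")["color"];b=b[60:260,100:366]
cv2.imwrite("pics/l2.png",np.hstack([cv2.resize(a,(400,300)),cv2.resize(b,(400,300))]))
E
```

```text
[[-0.12  1.18 -3.26]
 [-0.46  0.77 -4.93]
 [ 0.54  0.64 -3.35]] [0.55941828 0.03206003 0.18573739] [-8.41220517e-04 -4.75517106e+01 -3.25661194e+01 -1.58921321e-04
  4.87516329e-03 -4.78196034e-05] 0.6977256817298685
```

View pics/l2.png

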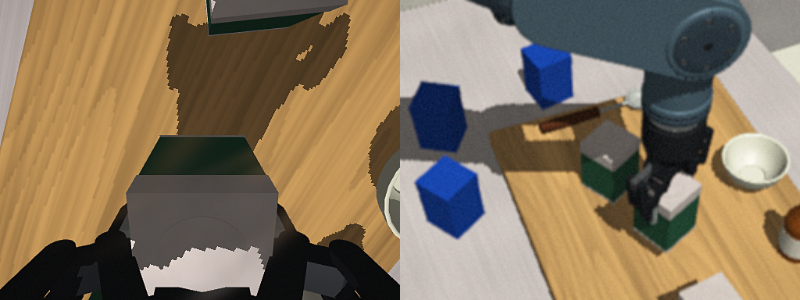

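move_arm(rows="0 0 1 0 0 0 0;0 0 1 0 0 0 0;0 0 0.8 0 0 0 0;0 0 0.5 0 0 0 0;0 0 0.3 0 0 0 0;0 0 0.2 0 0 0 0;0 0 0.1 0 0 0 0;0 0 0.1 0 0 0 0;0 0 0 0 0 0 0;0 0 0 0 0 0 0;0 0 0 0 0 0 0")

```text
time_s: 12.05
eef_pos: [0.5596, 0.0321, 0.1468]
eef_rot: [0.0, 0.982, 0.187, 0.0]
wrist_force: [-4.9, 0.1, 5.7]
opening: 0.696
```

move_arm(rows="0 0 0 0 0 0 0.8;0 0 0 0 0 0 1;0 0 0 0 0 0 1;0 0 0 0 0 0 1;0 0 0 0 0 0 1;0 0 -0.7 0 0 0 1;0 0 -2 0 0 0 1;0 0 -3 0 0 0 1;0 0 -4 0 0 0 1;0 0 -3.3 0 0 0 1;-1.09 2.1 0 0 0 0 1;-2 4 0 0 0 0 1;-2 4 0 0 0 0 1;-1.9 3.7 0 0 0 5 1;0 0 0 0 0 7 1;0 0 0 0 0 7 1;0 0 0 0 0 0 1;0 0 0 0 0 0 1")

```text
time_s: 13.85
eef_pos: [0.545, -0.1219, 0.2762]
eef_rot: [0.0, 1.0, 0.023, 0.0]
wrist_force: [-0.4, 0.4, 0.6]
opening: 1.001
```

```bash
python3 - <<'E'
from h import *
o=ctrl.get_obs(); print(o["eef_pos"],o["eef_rot"],o["wrist_force"],o["opening"])
a=ctrl.camera("wrist")["color"];b=ctrl.camera("side")["color"]
cv2.imwrite("pics/r1.png",np.hstack([cv2.resize(a,(400,300)),cv2.resize(b,(400,300))]))
E
```

```text
[ 0.54504633 -0.12191107  0.27622347] [5.74623249e-05 9.99724508e-01 2.34706907e-02 1.78805277e-04] [-0.37096831  0.38403694  0.64414989] 1.0014580098698465
```

View pics/r1.png

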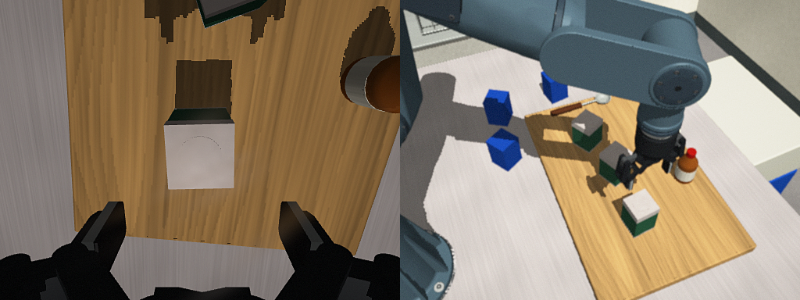

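Left and middle tins are standing upright. The right tin is centred, with its lid at columns 165–234, so I'm descending.

move_arm(rows="0 0 1.5 0 0 -1 1;0 0 3 0 0 0 1;0 0 3.5 0 0 0 1;0 0 2.5 0 0 0 1;0 0 1.6 0 0 0 1;0 0 0.9 0 0 0 1;0 0 0 0 0 0 0.5;0 0 0 0 0 0 0.3;0 0 0 0 0 0 0;0 0 0 0 0 0 0;0 0 0 0 0 0 0;0 0 0 0 0 0 0;0 0 0 0 0 0 0;0 0 0 0 0 0 0")

```text
time_s: 15.35
eef_pos: [0.5452, -0.122, 0.1463]
eef_rot: [0.0, 1.0, 0.031, 0.0]
wrist_force: [-1.3, 0.5, 2.4]
opening: 0.693
```

move_arm(rows="0 0 -0.5 0 0 0 0;0 0 -1 0 0 0 0;0 0 -1.5 0 0 0 0;0 0 -1 0 0 0 0;0 0 0 0 0 0 0;0 0 0 0 0 0 0;0 0 0 0 0 0 0;0 0 0 0 0 0 0;0 0 0 0 0 0 0;0 0 0 0 0 0 0")

```text
time_s: 16.35
eef_pos: [0.5448, -0.1219, 0.1855]
eef_rot: [-0.0, 1.0, 0.031, -0.0]
wrist_force: [-0.0, 0.3, -2.4]
opening: 0.693
```

```bash
python3 - <<'E'
from h import *
F=[]
for i in range(3):
    b=ctrl.camera("side")["color"]; o=ctrl.get_obs(); F.append(o["wrist_force"])
print(np.array(F).round(2),o["eef_pos"],o["joint_efforts"],o["opening"])
a=ctrl.camera("wrist")["color"];b=b[60:260,100:366]
cv2.imwrite("pics/l3.png",np.hstack([cv2.resize(a,(400,300)),cv2.resize(b,(400,300))]))
E
```

```text
[[-0.2   0.66 -2.17]
 [ 0.08  0.24 -2.55]
 [-0.49  0.29 -2.24]] [ 0.54499075 -0.12196199  0.18574387] [-1.23346505e-03 -4.63857079e+01 -3.18058598e+01 -2.02241790e-03
  2.73275822e-03  6.71086764e-05] 0.6975551758928914
```

View pics/l3.png

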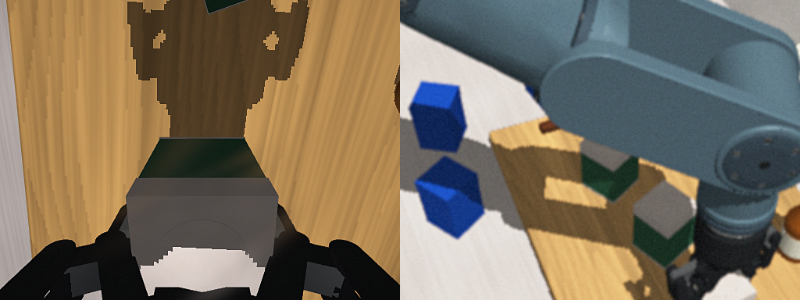

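Left reads about 7.7 N, middle about 3.7 N and right about 2.3 N, so the left tin is the heaviest. I'll set the right tin down and go back to the left one.

move_arm(rows="0 0 1 0 0 0 0;0 0 1 0 0 0 0;0 0 0.8 0 0 0 0;0 0 0.5 0 0 0 0;0 0 0.3 0 0 0 0;0 0 0.2 0 0 0 0;0 0 0.1 0 0 0 0;0 0 0.1 0 0 0 0;0 0 0 0 0 0 0;0 0 0 0 0 0 0;0 0 0 0 0 0 0")

```text
time_s: 17.65
eef_pos: [0.5452, -0.1221, 0.1463]
eef_rot: [0.0, 1.0, 0.031, 0.0]
wrist_force: [-0.7, -0.4, 1.3]
opening: 0.693
```

move_arm(rows="0 0 0 0 0 0 0.8;0 0 0 0 0 0 1;0 0 0 0 0 0 1;0 0 0 0 0 0 1;0 0 0 0 0 0 1;0 0 -0.7 0 0 0 1;0 0 -2 0 0 0 1;0 0 -3 0 0 0 1;0 0 -4 0 0 0 1;0 0 -3.3 0 0 0 1;0.1 -2 0 0 0 0 1;0.2 -4 0 0 0 0 1;0.2 -4 0 0 0 0 1;0.2 -4 0 0 0 0 1;0.2 -4 0 0 0 0 1;0.2 -4 0 0 0 0 1;0.2 -4 0 0 0 0 1;0.06 -2.81 0 0 0 -5.5 1;0 0 0 0 0 -6 1;0 0 0 0 0 -6 1")

```text
time_s: 19.65
eef_pos: [0.5407, 0.1677, 0.2764]
eef_rot: [0.0, 0.983, 0.186, 0.0]
wrist_force: [-0.3, 0.3, -0.4]
opening: 1.003
```

move_arm(rows="0 0 0 0 0 -6 1;0 0 0 0 0 0 1;0 0 0 0 0 0 1")

```text
time_s: 19.95
eef_pos: [0.541, 0.1664, 0.2763]
eef_rot: [0.0, 0.973, 0.232, 0.0]
wrist_force: [0.4, 0.5, -0.4]
opening: 1.001
```

```bash
python3 - <<'E'
from h import *
o=ctrl.get_obs(); print(o["eef_pos"],o["eef_rot"],o["wrist_force"],o["opening"])
a=ctrl.camera("wrist")["color"];b=ctrl.camera("side")["color"]
cv2.imwrite("pics/b1.png",np.hstack([cv2.resize(a,(400,300)),cv2.resize(b,(400,300))]))
E
```

```text
[0.54102382 0.1663914  0.27626006] [1.17565601e-05 9.72702792e-01 2.32054403e-01 1.82131206e-04] [ 0.39402845  0.53372387 -0.37573032] 1.0006471432351147
```

View pics/b1.png

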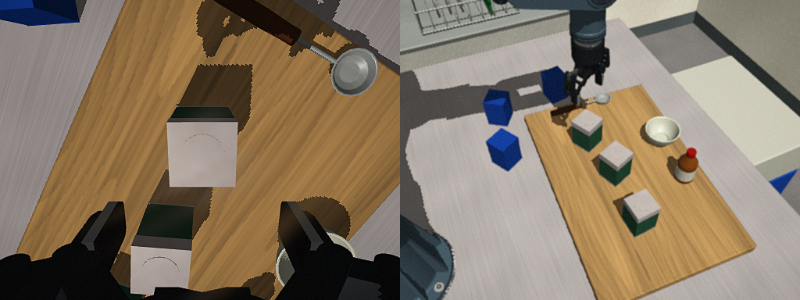

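All three tins are standing, and the left one is centred with its lid at columns 167–237. Next I grasp it and lift.

move_arm(rows="0 0 1.5 0 0 0 1;0 0 3 0 0 0 1;0 0 3.5 0 0 0 1;0 0 2.5 0 0 0 1;0 0 1.6 0 0 0 1;0 0 1 0 0 0 1;0 0 0 0 0 0 0.5;0 0 0 0 0 0 0.3;0 0 0 0 0 0 0;0 0 0 0 0 0 0;0 0 0 0 0 0 0;0 0 0 0 0 0 0;0 0 0 0 0 0 0;0 0 0 0 0 0 0")

```text
time_s: 21.45
eef_pos: [0.5412, 0.1664, 0.1453]
eef_rot: [0.0, 0.972, 0.233, 0.0]
wrist_force: [-0.6, 0.7, -1.1]
opening: 0.692
```

move_arm(rows="0 0 -0.5 0 0 0 0;0 0 -1 0 0 0 0;0 0 -1.5 0 0 0 0;0 0 -2 0 0 0 0;0 0 -2 0 0 0 0;0 0 -2 0 0 0 0;0 0 -2 0 0 0 0;0 0 -2 0 0 0 0;0 0 -1 0 0 0 0;0 0 -0.5 0 0 0 0;0 0 -0.5 0 0 0 0;0 0 0 0 0 0 0;0 0 0 0 0 0 0;0 0 0 0 0 0 0;0 0 0 0 0 0 0;0 0 0 0 0 0 0;0 0 0 0 0 0 0;0 0 0 0 0 0 0")

```text
time_s: 23.25
eef_pos: [0.541, 0.1664, 0.2948]
eef_rot: [-0.0, 0.972, 0.233, -0.0]
wrist_force: [0.2, 0.2, -7.0]
opening: 0.698
```

```bash
python3 - <<'E'
from h import *
for i in range(3):
    b=ctrl.camera("side")["color"]; o=ctrl.get_obs(); print(o["wrist_force"],o["eef_pos"],o["opening"])
a=ctrl.camera("wrist")["color"];c=ctrl.camera("scene")["color"]
cv2.imwrite("pics/f1.png",np.hstack([cv2.resize(c,(400,300)),cv2.resize(b,(400,300))]))
cv2.imwrite("pics/f2.png",a)
E
```

```text
[ 0.399566   -0.20401411 -6.80860777] [0.5409885  0.16643505 0.29483923] 0.6981278913652625
[-0.34625681 -0.94865002 -7.22534307] [0.54099757 0.16641651 0.29488125] 0.6927000884204176
[-0.95785226 -0.384117   -7.52174932] [0.54100616 0.16641561 0.29488901] 0.6960774313221534
```

View pics/f1.png

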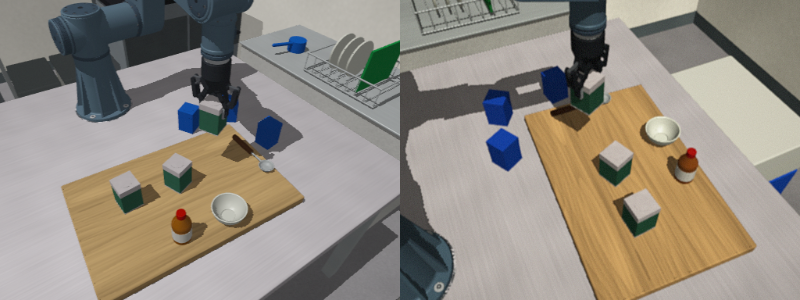

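View pics/f2.png

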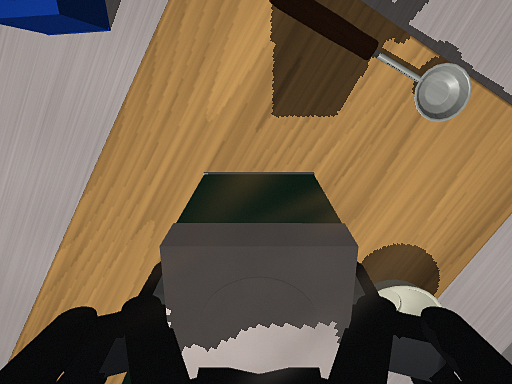

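The left tin is held upright with no slip, about 15 cm above the board. The other two tins and the bystanders stand undisturbed.

```bash
python3 -c "
from bench import ctrl
print(ctrl.hand_in())"
```

```text
the job is handed in; nothing more can be done
None
```

I hefted the three green tins in order, left, middle and right. Each was lifted about 4 cm and set back on the board before I took the next. The left tin is clearly the heaviest, so I picked it up again and handed the job in while holding it about 15 cm above the board.

| Tin | Wrist force when lifted |
|---|---|
| Left | about 7.7 N (roughly 0.8 kg) |
| Middle | about 3.7 N |
| Right | about 2.3 N |

In the last checks the tin was upright and still, and the held force read 6.8–7.5 N. That is slightly under the first heft, but within the sensor's noise and well above the other two tins. The grip opening stayed at about 0.70, with no sign of slip.

In the last pictures the middle and right tins were standing on the board. The bowl, sauce bottle, spoon and blue look-alikes appeared unmoved by eye; I did not measure their positions. The robot clock was at about 23.5 s at hand-in. No check failed.

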